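# Turn the round-bottomed vase over and stand it in its ring

### The job

The round-bottomed vase has been left standing on its mouth. Turn it over: first lay it on its side along the V cradle, about midway, and let go of it there, then take it again another way and set it, mouth up, in the white ring stand so that it sits level and centred in the ring on its round bottom. Lower it gently - do not drop it or press it hard into the ring - and leave everything else on the bench where it is.

Things in the scene. Friction and masses are not known exactly. Their poses are not given: they have to be found in the camera images.
- vase: wood vase with a teal band, 130 mm long, 64 mm across, 0.25 to 0.49 kg. Origin at the lowest point of its round bottom; +z along its axis to the mouth. Hemisphere of radius 32 mm up to z = 32 mm, then a plain cylinder of radius 32 mm to z = 130 mm. Centre of mass near z = 41 mm. It starts standing on its mouth on the bench (z axis down, origin 130 mm up)
- vase_mouth (a point): centre of the vase's mouth, z = 130 mm on its axis. The mouth is a cup 50 mm deep with a 4 mm wall; below that the vase is solid
- vase_ball (a point): centre of the vase's hemispherical bottom, z = 32 mm on its axis. In the ring the vase does not right itself: friction keeps the tilt at which it is let go
- cradle: orange V trough on a black base, fixed: 70 mm wide (x), 150 mm long (y), 41 mm high, origin at the centre of its underside. The trough runs along its y axis, 140 mm long, open at both ends; its two 45 degree faces together are only 61 mm wide, so both flanks of a vase lying in it stay free for fingers. The vase may lie either way round
- cradle_axis (a point): 60 mm above the cradle's origin: the axis of a vase lying in the trough passes through this point, level, along the cradle's y; the middle of the vase's length (65 mm from either end) belongs here
- stand: white ring stand fixed to the bench: a ring of round bar (bar diameter 12 mm, opening 44 mm, outside 68 mm, centre-line of the bar 50 mm above the bench) on three splayed legs that reach to 63 mm from the axis. Origin on the bench under the ring's centre, z up
- stand_ring (a point): centre of the ring, 50 mm above the bench. When the vase is seated its vase_ball lies 26 mm straight above this point and its lowest point 6 mm below it
- tape: yellow and black tape measure, about 85 x 62 x 36 mm high, loose bystander, origin under its middle
- brush: wooden-handled hand brush about 200 mm long lying on the bench, low, loose bystander; long axis along its x
- charger: white charger block, 45 x 42 x 28 mm high, loose bystander, origin under its middle
- sander: cork sanding block with a wooden grip, 115 x 65 x 38 mm high, loose bystander, origin under its middle
- clamp: small bar clamp lying flat, steel bar 200 mm along its y, 40 mm high, loose bystander
- hardener: amber bottle, 68 mm across, 150 mm high, loose bystander, origin under its middle
- tin: tin, 90 mm across, 110 mm high, loose bystander, origin under its middle
Mind the look-alikes: they are no part of the job. Of the things that look like the stand, take the one that is farthest to the robot's right at the start. Leave any yellow look-alike of the vase alone.

How it is judged:
By the outcome, as a careful person would: the job done as asked, in the order asked, and still so for the second after the job is handed in, with the robot touching nothing.
It also fails if it takes over 72 s, if anything falls off the work surface, if the arm or the gripper's body presses on something with over 40 N, if the wrist force passes 120 N, or if a joint passes its speed limit or range.

### The arm

A 6-joint arm with a two-finger parallel gripper is mounted at the origin on the work surface. World frame = base frame: x ahead of the robot, y to its left, z up, the work surface at z = 0. Lengths are in mm, angles in rad, forces in N, time in s.
With the tool pointing down it reaches from about 275 to 825 mm from the base axis. Payload 5.2 kg.
Tool frame: the origin (TCP) lies at the very end of the fingers, on their centre line; the grasp point (between the pads) lies 19 mm behind it; z points along the fingers, y is the line along which they close (so a half turn about z gives the same grasp; the last joint's range is limited). The gripper opens to 93 mm and grips with 3 to 60 N. Pads are 15 mm wide; open, the fingers measure 128 mm over their backs; the gripper's body (75 mm by 188 mm) begins 65 mm behind the grasp point.
Start: joints at [-1.493, 0.259, 1.535, -0, 1.348, -0.203], TCP at [152.439, -528.457, 187.053] pointing down, gripper open.
Joint ranges: [-3.14, 3.14], [-0.91, 2.08], [0.19, 2.58], [-1.22, 4.36], [0.22, 2.71], [-3.12, 3.12]. Speed limits (rad/s): [2.57, 2.57, 3.14, 3.14, 3.14, 3.14].

### API

Orientations are given as [roll, pitch, yaw] about the fixed x, y, z axes, in that order (R = Rz(yaw) Ry(pitch) Rx(roll)).
In Python, from bench import robot gives the robot as it stands. The module is installed in compiled form; this text tells all that it offers. Calls block until the motion is done:
- robot.move_ptp(position, orientation): joint-space move of the TCP to a pose.
- robot.move_linear(position, ori=None, speed=150, f_stop=None): straight line of the TCP; ori=None keeps the orientation; speed is the mean speed in mm/s. With f_stop (N) it stops when the force on the tool has changed by that much, and returns True; else False.
- robot.move_j(angles): joint-space move.
- robot.move_gripper(opening): opening from 0.0 (shut) to 1.0 (fully open); the grip force is fixed at half the most; returns when the fingers have stopped.
- robot.sleep(seconds).
- robot.inverse_kinematics(position, orientation): joint angles nearest the present ones, or None.
- robot.get_image(name): name is "scene" or "top" or "wrist"; returns a dict with "img" (480x640x3 uint8, blue, green, red), "fovy" (degrees; the focal length in pixels is half the picture's height over the tangent of half this angle, whatever the lens; pixels are square), "cx", "cy" (the principal point, pixels), "eye" and "orientation" of the camera in the world. Camera axes: x right, y down, z forward; pixel columns grow to the right and rows downward; lengths in mm; the calibration is good to about 2 mm. A picture is of the moment at which its call begins. There is no depth.
A pose or a line that the arm cannot do raises robot.MotionError and nothing moves.
- robot.hand_in(): hands the job in; it is judged then, once.
Readings, each from a call of its own:
- robot.current_t(): time.
- robot.current_qpos(): joint angles.
- robot.current_joint_vel(): joint speeds.
- robot.current_joint_efforts(): joint torques, N m.
- robot.current_tcp_pos(): TCP position.
- robot.current_eef_rot(): TCP orientation.
- robot.current_contact_force(): force on the tool from outside, world axes, zero at the start.
- robot.current_ft_torque(): the same for the moment, N m.
- robot.current_gripper_width(): opening from 0.0 (shut) to 1.0 (fully open).
- robot.current_finger_force(): force on a finger pad.
Only numpy, scipy, OpenCV 4.12 (cv2) and the standard library are available. Lean on these libraries where they do the work, as an engineer would, in place of code of your own. Each camera call takes 0.05 s, during which the arm holds its last target. There are 200 camera calls.

## Working session

There is one attempt and no reset: what is moved stays moved. The work goes in short steps, each a Python script; the robot and the scene stay as the last script left them, time stands still between calls to the robot, and variables do not carry over. Pictures are saved under pics/ and viewed, at most 10 in all, crops included, and the job is handed in when it is done.

```bash
mkdir -p pics
python3 - <<'E'
from bench import robot
import cv2
for n in ("scene","top"):
    d=robot.get_image(n); cv2.imwrite(f"pics/{n}0.png",d["img"])
    print(n,d["fovy"],d["cx"],d["cy"],d["eye"],d["orientation"])
E
```

```text
scene 55.65117971772483 320.3122117778604 243.40557398391897 [ 946.25879567 -763.47457411  893.92449059] [-2.31192754 -0.01516627  0.47935154]
top 56.6250844215373 322.6822104599024 236.53461561280963 [ 493.00797035   11.14335365 1424.16469552] [-3.07303427 -0.01323966 -1.58014215]
```

View pics/scene0.png

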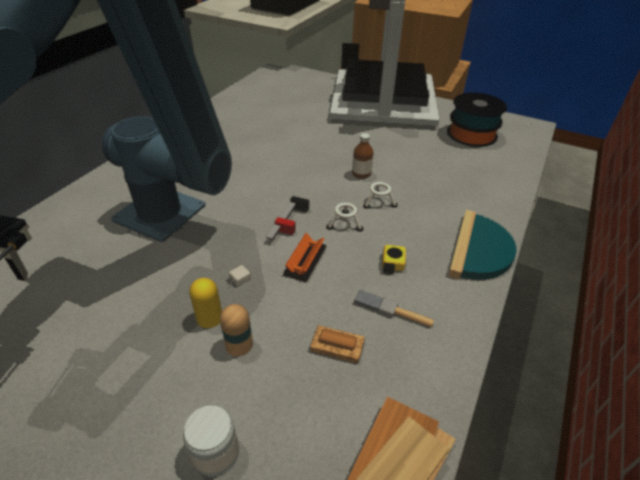

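View pics/top0.png

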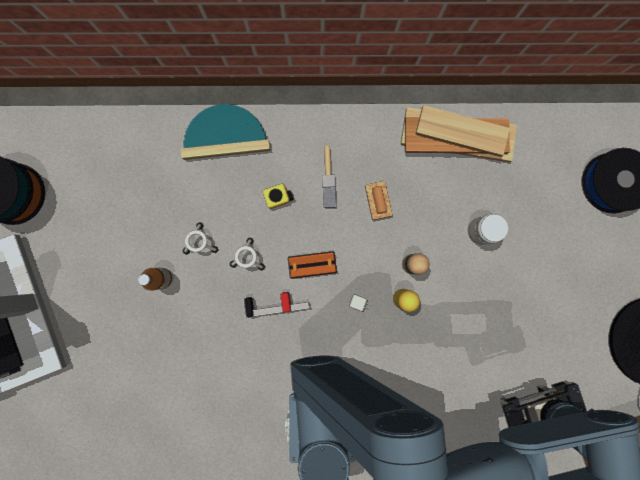

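The top view looks along the robot's x (up in the picture), with its right at picture right. The stand candidates are at (196,241) and (246,257). The one at (246,257) is farther to the robot's right, so it is the one meant. The teal-banded wood vase is at (417,264) and the yellow look-alike is at (408,300). The cradle is at (312,264).

```bash
cat > h.py <<'E'
import numpy as np, cv2
from scipy.spatial.transform import Rotation as R
def cam(d):
    f=240/np.tan(np.radians(d["fovy"])/2)
    return f,R.from_euler("xyz",d["orientation"]).as_matrix(),np.array(d["eye"])
def unproj(d,uv,z):
    f,M,e=cam(d); v=M@np.array([(uv[0]-d["cx"])/f,(uv[1]-d["cy"])/f,1]); return e+v*(z-e[2])/v[2]
def proj(d,p):
    f,M,e=cam(d); c=M.T@(np.array(p)-e); return np.array([d["cx"]+f*c[0]/c[2],d["cy"]+f*c[1]/c[2]])
E
python3 - <<'E'
from h import *
t=cv2.imread("pics/top0.png"); s=cv2.imread("pics/scene0.png")
z=lambda i,x,y,w,h,k:cv2.resize(i[y:y+h,x:x+w],None,fx=k,fy=k,interpolation=cv2.INTER_CUBIC)
a=z(t,180,215,160,70,5)   # stands, cradle
b=np.hstack([z(t,380,240,80,50,5),z(s,180,270,80,50,5)])
# second row of scene for stands
cv2.imwrite("pics/crop1.png",np.vstack([a,b]))
E
```

```text
(no output)
```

View pics/crop1.png

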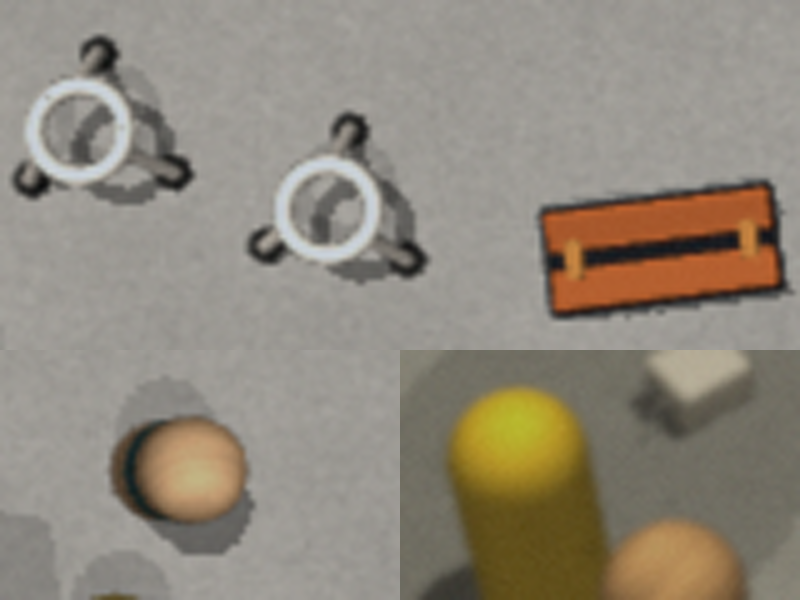

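The crop confirms it: two identical white ring stands, and the right-hand one, centred at crop (328,210), is mine. The wood vase with the teal band has its ball at crop (194,469), with the yellow one nearer the robot. The cradle is centred at crop (662,249). Next I'll localize them and search for reachable tool orientations.

```bash
cat >> h.py <<'E'
Z=np.array([0,0,1.])
def H(a): return np.array([np.cos(a),np.sin(a),0])
def ori(t,c):
    t=t/np.linalg.norm(t); return R.from_matrix(np.c_[np.cross(c,t),c,t]).as_euler("xyz")
# first grasp: initial / in cradle ; second: in cradle / final.  back = grasp depth: TCP is `back` beyond vase axis
def A0(h,al,s): return np.cos(al)*-Z+np.sin(al)*H(h), s*np.cross(Z,H(h))
def A1(d,al,s): return np.cos(al)*H(d)-np.sin(al)*Z, s*np.cross(Z,-H(d))
def B1(d,be,s): return -np.sin(be)*Z-np.cos(be)*H(d), s*np.cross(Z,H(d))
def B2(h,be,s): return np.sin(be)*H(h)-np.cos(be)*Z, s*np.cross(Z,H(h))
def pose(p,tc,depth): return np.array(p)+depth*tc[0], ori(*tc)
E
cat > loc.py <<'E'
from bench import robot
from h import *
d=robot.get_image("top")
c=lambda x,y,u0,v0:(u0+(x+.5)/5-.5,v0+(y+.5)/5-.5)
stand=unproj(d,c(328,210,180,215),50); ball=unproj(d,c(194,119,380,240),98)
yel=unproj(d,(408,300),98)
cs=[unproj(d,c(x,y,180,215),35) for x,y in((542,208),(770,183),(785,290),(553,316))]
cr=np.mean(cs,0); ax=(cs[0]+cs[3]-cs[1]-cs[2])/2
print("stand",stand,"vase",ball,"yellow",yel,"cradle",cr,ax,np.linalg.norm(ax),np.linalg.norm(cs[0]-cs[3]),np.arctan2(ax[1],ax[0]))
E
python3 loc.py
cat > ik.py <<'E'
from bench import robot
from h import *
V=np.array([395,-282,0.]);exec(open("val.py").read())
IK=lambda p,o:robot.inverse_kinematics(list(p),list(o))
lo=np.array([-3.14,-.91,.19,-1.22,.22,-3.12]);hi=np.array([3.14,2.08,2.58,4.36,2.71,3.12])
f=lambda q:np.round(q,2)
def both(tag,P1,T1,P2,T2,dep,up):
    qs=[IK(*pose(P+np.array([0,0,k]),T,dep)) for P,T in((P1,T1),(P2,T2)) for k in (0,up)]
    if any(q is None for q in qs): return
    m=min(min((q-lo).min(),(hi-q).min()) for q in map(np.array,qs))
    if m>.08: print(tag,"m%.2f"%m,f(qs[0]),f(qs[2]))
for ds in (0,np.pi):
  d=CY+ds
  for s in(1,-1):
    for al in (30,45,60):
      for h in range(0,360,30):
        both(f"A d{ds:.0f} s{s} al{al} h{h}",V+[0,0,85],A0(np.radians(h),np.radians(al),s),C+[0,0,60]-20*H(d),A1(d,np.radians(al),s),15,100)
    for be in (62,70,80):
      for h in range(0,360,30):
        both(f"B d{ds:.0f} s{s} be{be} h{h}",C+[0,0,60]-20*H(d),B1(d,np.radians(be),s),S+[0,0,44+45],B2(np.radians(h),np.radians(be),s),12,100)
E
```

```text
stand [527.35726865 230.9551991   50.        ] vase [ 501.25242958 -291.7952559    98.        ] yellow [ 393.31697616 -258.28514667   98.        ] cradle [501.5086459   25.53064218  35.        ] [-14.51030005 143.21132041   0.        ] 143.94454176047324 67.36350412686448 1.6717726305462834
```

```bash
cat > val.py <<'E'
V=np.array([501.2,-291.8,0.]);C=np.array([501.5,25.5,0]);S=np.array([527.4,231.,0]);CY=1.672
E
python3 ik.py | tee ik.txt | wc -l; grep ^A ik.txt | head -60; grep ^B ik.txt|grep -E "be62|be70"|head -60
```

```text
206
A d0 s1 al30 h30 m0.21 [-1.08  0.37  1.84  0.62  1.04  2.76] [-0.72  0.77  1.62  0.63  1.64 -1.09]
A d0 s1 al30 h60 m0.57 [-1.03  0.52  1.58  0.47  1.34  2.46] [-0.72  0.77  1.62  0.63  1.64 -1.09]
A d0 s1 al30 h90 m0.91 [-0.93  0.65  1.34  0.3   1.58  2.15] [-0.72  0.77  1.62  0.63  1.64 -1.09]
A d0 s1 al30 h120 m0.78 [-0.8   0.74  1.16  0.12  1.74  1.81] [-0.72  0.77  1.62  0.63  1.64 -1.09]
A d0 s1 al30 h150 m0.74 [-0.67  0.78  1.1  -0.07  1.78  1.43] [-0.72  0.77  1.62  0.63  1.64 -1.09]
A d0 s1 al30 h180 m0.84 [-0.55  0.74  1.16 -0.26  1.69  1.05] [-0.72  0.77  1.62  0.63  1.64 -1.09]
A d0 s1 al30 h210 m0.79 [-0.45  0.65  1.35 -0.43  1.47  0.72] [-0.72  0.77  1.62  0.63  1.64 -1.09]
A d0 s1 al30 h240 m0.65 [-0.39  0.52  1.59 -0.57  1.18  0.39] [-0.72  0.77  1.62  0.63  1.64 -1.09]
A d0 s1 al30 h270 m0.55 [-0.42  0.37  1.84 -0.67  0.82  0.03] [-0.72  0.77  1.62  0.63  1.64 -1.09]
A d0 s1 al30 h300 m0.23 [-0.56  0.24  2.04 -0.56  0.45 -0.63] [-0.72  0.77  1.62  0.63  1.64 -1.09]
A d0 s1 al30 h330 m0.14 [-0.82  0.18  2.12  0.42  0.36 -2.23] [-0.72  0.77  1.62  0.63  1.64 -1.09]
[... 10178 characters left out ...]
d3 s-1 be62 h240 m0.40 [-0.46  0.43  1.8   0.43  1.23  2.36] [ 0.52  1.11  0.76 -0.58  2.19 -2.2 ]
B d3 s-1 be62 h270 m0.40 [-0.46  0.43  1.8   0.43  1.23  2.36] [ 0.68  0.94  1.15 -0.78  1.82 -2.34]
B d3 s-1 be62 h300 m0.18 [-0.46  0.43  1.8   0.43  1.23  2.36] [ 0.8   0.75  1.6  -1.04  1.41 -2.34]
B d3 s-1 be70 h0 m0.08 [-0.38  0.38  1.81  0.34  1.14  2.49] [ 0.55  0.65  2.5   3.69  1.23 -1.57]
B d3 s-1 be70 h60 m0.26 [-0.38  0.38  1.81  0.34  1.14  2.49] [-0.55  0.64  2.32  1.47  1.23 -1.37]
B d3 s-1 be70 h90 m0.55 [-0.38  0.38  1.81  0.34  1.14  2.49] [-0.45  0.74  1.85  1.01  1.49 -1.08]
B d3 s-1 be70 h120 m0.55 [-0.38  0.38  1.81  0.34  1.14  2.49] [-0.27  0.92  1.37  0.75  1.86 -0.99]
```

```bash
cat >> val.py <<'E'
AL=np.radians(45);BE=np.radians(64);HA=np.radians(100);HB=np.radians(105);D=CY
TA=A0(HA,AL,-1);GA=V+np.array([0,0,85])
E
python3 - <<'E'
from bench import robot
from h import *
exec(open("val.py").read())
s=robot.get_image("scene")
print("scene proj ball",proj(s,V+[0,0,98]),"ring",proj(s,S+[0,0,50]),"cradle top",proj(s,C+[0,0,35]))
p,o=pose(GA,TA,-185); robot.move_ptp(list(p),list(o)); robot.move_gripper(1.0)
w=robot.get_image("wrist"); t=robot.get_image("top")
print(robot.current_t(),"wrist proj ball",proj(w,V+[0,0,98]),"mouth",proj(w,V),w["eye"])
z=lambda i,x,y,ww,h,k:cv2.resize(i[y:y+h,x:x+ww],None,fx=k,fy=k,interpolation=cv2.INTER_CUBIC)
r1=np.hstack([cv2.resize(w["img"],(400,300)),z(s["img"],200,290,80,60,5)])
r2=np.hstack([z(s["img"],315,180,80,60,5),z(s["img"],275,225,80,60,5)])
cv2.imwrite("pics/pre.png",np.vstack([r1,r2]))
E
```

```text
scene proj ball [233.80802518 318.29562073] ring [345.0458381 209.1789137] cradle top [304.35274007 251.46636532]
1.95 wrist proj ball [322.78097208 200.07806663] mouth [322.32626188 248.91168057] [ 536.27050274 -504.75380064  412.19054731]
```

View pics/pre.png

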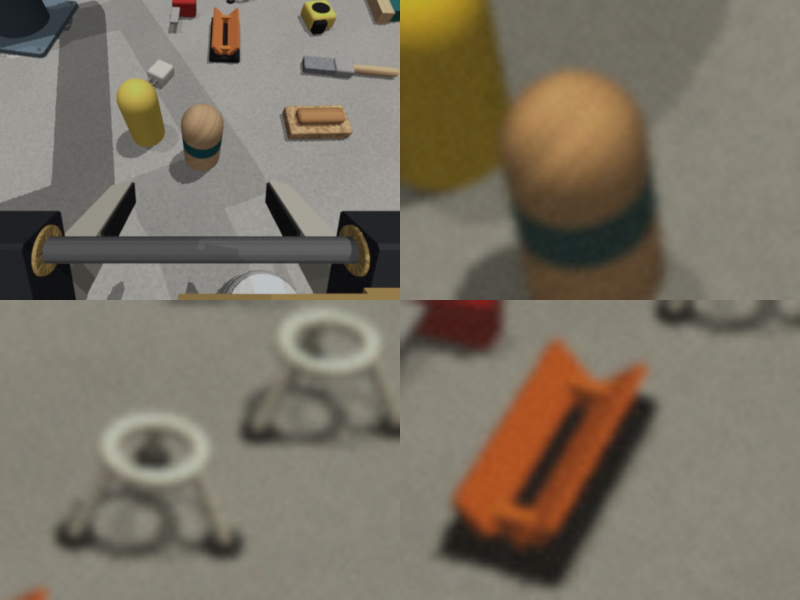

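Scene, top and wrist views agree to about 1.5 mm: the ball is seen in the scene at (234.4,317.6) and predicted at (233.8,318.3), and the ring at (345.4,209.4) against (345.0,209.2). The path to the vase is clear of the yellow one, so I'll grasp it.

Run:
```python
from bench import robot
from h import *
exec(open("val.py").read())
up=lambda p,k:list(np.array(p)+[0,0,k])
p,o=pose(GA,TA,15)
print("hit",robot.move_linear(list(p),speed=120,f_stop=8), robot.current_tcp_pos()-p)
robot.move_gripper(0.0)
print("w",robot.current_gripper_width()*93,robot.current_finger_force(),robot.current_contact_force())
robot.move_linear(up(p,150),speed=120)
print("w",robot.current_gripper_width()*93,robot.current_finger_force(),robot.current_contact_force(),robot.current_ft_torque())
TA1=A1(D,AL,-1); p,o=pose(C+np.array([0,0,60])-20*H(D),TA1,15)
robot.move_ptp(up(p,120),list(o)); robot.move_linear(up(p,40),speed=100)
print(robot.current_t(),robot.current_contact_force())
t=robot.get_image("top");s=robot.get_image("scene");w=robot.get_image("wrist")
f=lambda q:q+np.array([0,0,40])
ball=f(C+[0,0,60]-33*H(D)); m=f(C+[0,0,60]+65*H(D))
for n,i in(("top",t),("scene",s)): print(n,proj(i,ball),proj(i,m))
z=lambda i,x,y,ww,h,k:cv2.resize(i[y:y+h,x:x+ww],None,fx=k,fy=k,interpolation=cv2.INTER_CUBIC)
cv2.imwrite("pics/cr.png",np.hstack([z(t["img"],270,220,100,100,4),z(s["img"],255,190,100,100,4)]))
```

```text
hit False [ 0.19729384 -0.59842609  0.27978708]
w 57.96257372149042 28.71643967460841 [4.02702801 0.35029879 0.77455959]
w 57.70998987962334 28.36103416979313 [-0.80321367  0.45033325 -4.66776918] [-1.03664847 -0.31515714  0.02904172]
9.575 [-0.38937209  0.38594842 -3.64849084]
top [322.96210416 263.07222545] [290.09209679 266.72359995]
scene [299.13987609 241.37738952] [313.46512306 219.23490222]
```

View pics/cr.png

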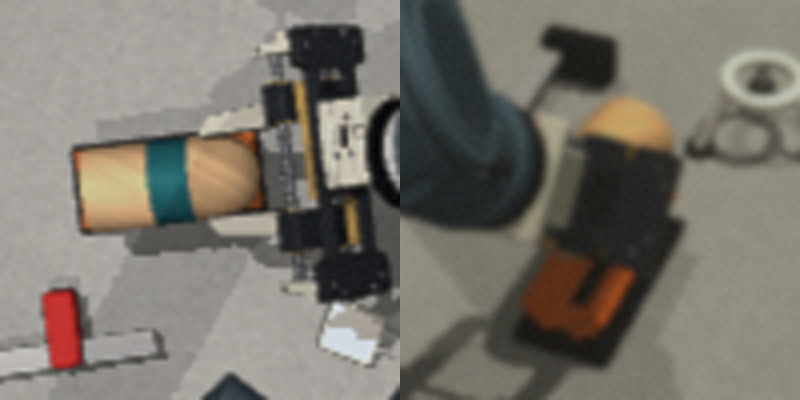

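The vase is held level over the cradle. In the top view its ball end is at (334.6,262.5) and its mouth end at (290.1,266), both on the predicted spots. I'll lower it gently and release.

Run:
```python
from bench import robot
from h import *
exec(open("val.py").read())
up=lambda p,k:list(np.array(p)+[0,0,k])
TA1=A1(D,AL,-1); p,o=pose(C+np.array([0,0,60])-20*H(D),TA1,15)
robot.move_linear(up(p,10),speed=60)
print("hit",robot.move_linear(up(p,-5),speed=15,f_stop=4),robot.current_tcp_pos()-p,robot.current_contact_force())
robot.move_gripper(1.0); robot.sleep(.3)
q,_=pose(C+np.array([0,0,60])-20*H(D),TA1,-110); robot.move_linear(list(q),speed=120)
robot.move_linear(up(q,80),speed=150)
TB=B1(D,BE,-1); q,o=pose(C+np.array([0,0,60])-20*H(D),TB,-150)
robot.move_ptp(list(q),list(o)); print(robot.current_t())
t=robot.get_image("top");s=robot.get_image("scene");w=robot.get_image("wrist")
ball=C+[0,0,60]-33*H(D); m=C+[0,0,60]+65*H(D)
for n,i in(("top",t),("scene",s),("wrist",w)): print(n,proj(i,ball),proj(i,m))
z=lambda i,x,y,ww,h,k:cv2.resize(i[y:y+h,x:x+ww],None,fx=k,fy=k,interpolation=cv2.INTER_CUBIC)
cv2.imwrite("pics/cr2.png",np.hstack([np.vstack([z(t["img"],270,230,80,60,5),z(s["img"],265,220,80,60,5)]),cv2.resize(w["img"],(400,300)).repeat(2,0)[:600]]) if 0 else np.vstack([np.hstack([z(t["img"],270,230,80,60,5),z(s["img"],265,215,80,60,5)]),np.hstack([cv2.resize(w["img"],(400,300)),cv2.resize(s["img"],(400,300))])]))
```

```text
hit True [ 0.83048063 -0.20403733  3.33496859] [2.40989814 0.0795641  2.68778181]
15.6
top [322.78067483 263.19096657] [290.87489276 266.73537678]
scene [299.38486306 252.53219931] [313.39379631 230.26760528]
wrist [321.8494895  227.91286218] [322.0136038  125.28097037]
```

View pics/cr2.png

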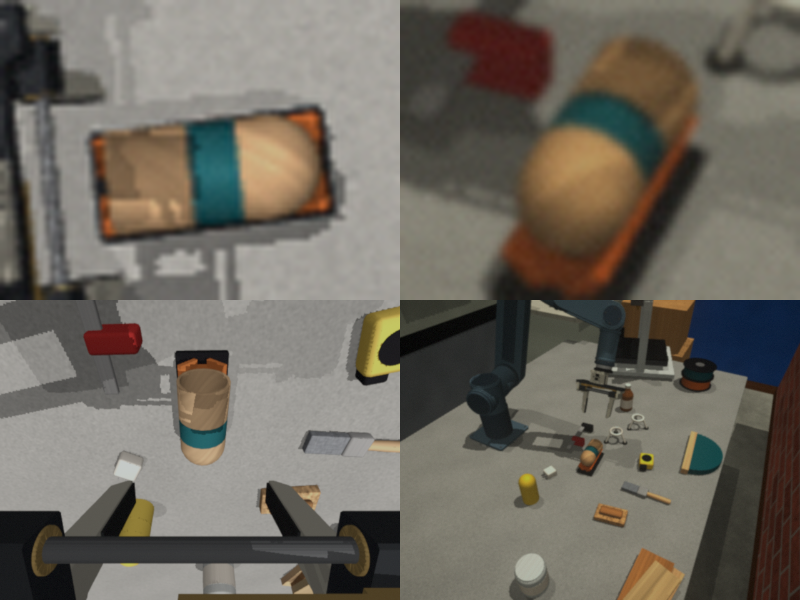

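The vase lies midway in the cradle and released. In the top view its ball tip is at (334,262) and its mouth at (291,266), within about 1 mm of predicted. Now I'll regrasp from the other side and bring it above the ring.

Run:
```python
from bench import robot
from h import *
exec(open("val.py").read())
up=lambda p,k:list(np.array(p)+[0,0,k])
TB=B1(D,BE,-1); p,o=pose(C+np.array([0,0,60])-20*H(D),TB,12)
print("hit",robot.move_linear(list(p),speed=110,f_stop=8),robot.current_tcp_pos()-p)
robot.move_gripper(0.0)
print("w",robot.current_gripper_width()*93,robot.current_finger_force(),robot.current_contact_force())
robot.move_linear(up(p,150),speed=120)
print(robot.current_contact_force())
TB2=B2(HB,BE,-1); p,o=pose(S+np.array([0,0,89]),TB2,12)
robot.move_ptp(up(p,130),list(o)); robot.move_linear(up(p,40),speed=100); robot.sleep(.3)
print(robot.current_t(),robot.current_tcp_pos()-p,robot.current_contact_force(),robot.current_ft_torque())
t=robot.get_image("top");s=robot.get_image("scene")
for n,i in(("top",t),("scene",s)):
  for k in(76+40,174+40): print(n,k,proj(i,S+[0,0,k]))
z=lambda i,x,y,ww,h,k:cv2.resize(i[y:y+h,x:x+ww],None,fx=k,fy=k,interpolation=cv2.INTER_CUBIC)
cv2.imwrite("pics/st.png",np.hstack([z(t["img"],205,215,80,100,5),z(s["img"],305,130,80,100,5)]))
```

```text
hit False [0.49772952 0.28030189 0.53698287]
w 54.09994797313894 26.66730936616659 [ 5.20098068  0.62445923 -2.45126342]
[ 0.10605561 -0.1700123  -0.0298981 ]
22.0583 [ 1.56655963e-01 -3.52243229e-02  4.03640171e+01] [-0.43426553  0.07635767 -0.69132906] [-0.4375601  -0.21321381  0.00208342]
top 116 [241.57191748 256.05424187]
top 214 [235.47884415 255.15721285]
scene 116 [346.22591756 191.24651163]
scene 214 [348.13293375 162.26763148]
```

View pics/st.png

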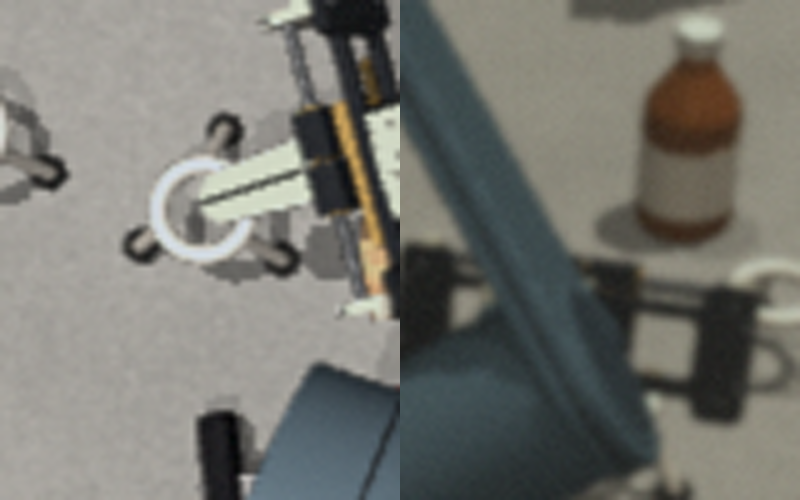

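The gripper arrived shut and empty, so the vase slipped out. I'll look where it is.

Run:
```python
from bench import robot
from h import *
exec(open("val.py").read())
print(robot.current_gripper_width())
robot.move_gripper(1.0)
TB=B1(D,BE,-1)
p=np.array(robot.current_tcp_pos()); robot.move_linear(list(p+[0,0,120]),speed=150)
q,o=pose(C+np.array([0,0,60])-20*H(D),TB,-180)
robot.move_ptp(list(q),list(o));
t=robot.get_image("top");s=robot.get_image("scene");w=robot.get_image("wrist")
print(robot.current_t())
z=lambda i,x,y,ww,h,k:cv2.resize(i[y:y+h,x:x+ww],None,fx=k,fy=k,interpolation=cv2.INTER_CUBIC)
cv2.imwrite("pics/lost.png",np.vstack([np.hstack([z(t["img"],270,230,80,60,5),z(s["img"],265,215,80,60,5)]),np.hstack([cv2.resize(w["img"],(400,300)),z(s["img"],160,160,267,200,1.5)[:300,:400]])]))
cv2.imwrite("pics/w_raw.png",w["img"]);cv2.imwrite("pics/t_raw.png",t["img"])
```

```text
0.0040718804200130425
25.925
```

View pics/lost.png

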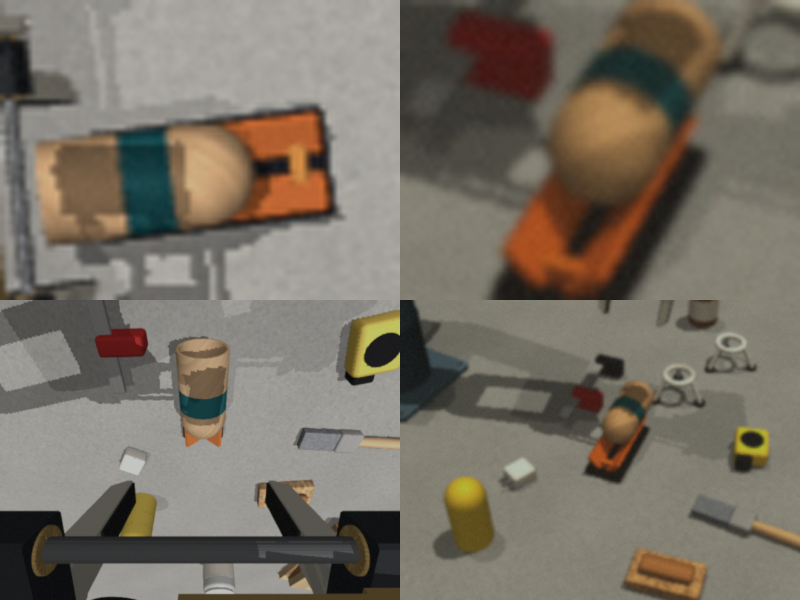

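The vase is still lying in the cradle. It only slid about 40 mm along the trough toward its mouth end: the ball tip is now at top crop (252,170), where it was (320,165). The fingertips look short of the nominal TCP, so I'll check that with overlays.

Run:
```python
from bench import robot
from h import *
exec(open("val.py").read())
t=robot.get_image("top");w=robot.get_image("wrist")
P=np.array(robot.current_tcp_pos());M=R.from_euler("xyz",robot.current_eef_rot()).as_matrix()
print(P,"t_now",robot.current_t())
def mark(im,uv,col): cv2.drawMarker(im,tuple(int(round(a)) for a in uv),col,cv2.MARKER_CROSS,14,1)
a=w["img"].copy()
for y in(-46.5,0,46.5):
    mark(a,proj(w,P+M[:,1]*y),(0,0,255)); mark(a,proj(w,P+M[:,1]*y-19*M[:,2]),(0,255,0))
a=a[180:480,120:520]
u0,v0=[int(x) for x in proj(t,P)-[40,30]]
def panel(pts,u,v,k,im):
    for p,c in pts: mark(im,(proj(t,p)-[u,v]+.5)*k,c)
    return im
tb=cv2.resize(t["img"][v0:v0+60,u0:u0+80],None,fx=5,fy=5,interpolation=cv2.INTER_CUBIC)
b=panel([(P+M[:,1]*y-k*M[:,2],c) for y in(-46.5,46.5) for k,c in((0,(0,0,255)),(19,(0,255,0)))],u0,v0,5,tb)
p,_=pose(S+np.array([0,0,129]),B2(HB,BE,-1),12); T=B2(HB,BE,-1)[0]
c=cv2.imread("pics/st.png")[:, :400]; c=panel([(p,(0,0,255)),(p-19*T,(0,255,0))],205,215,5,c)[60:360]
TA1=A1(D,AL,-1);p,_=pose(C+np.array([0,0,100])-20*H(D),TA1,15)
e=cv2.imread("pics/cr.png")[:, :400]; e=panel([(p+TA1[1]*y-k*TA1[0],cc) for y in(-32,32) for k,cc in((0,(0,0,255)),(19,(0,255,0)))],270,220,4,e)[40:340]
cv2.imwrite("pics/diag.png",np.vstack([np.hstack([a,b]),np.hstack([c,e])]))
```

```text
[495.44351091  83.30946734 220.95258109] t_now 26.025
```

View pics/diag.png

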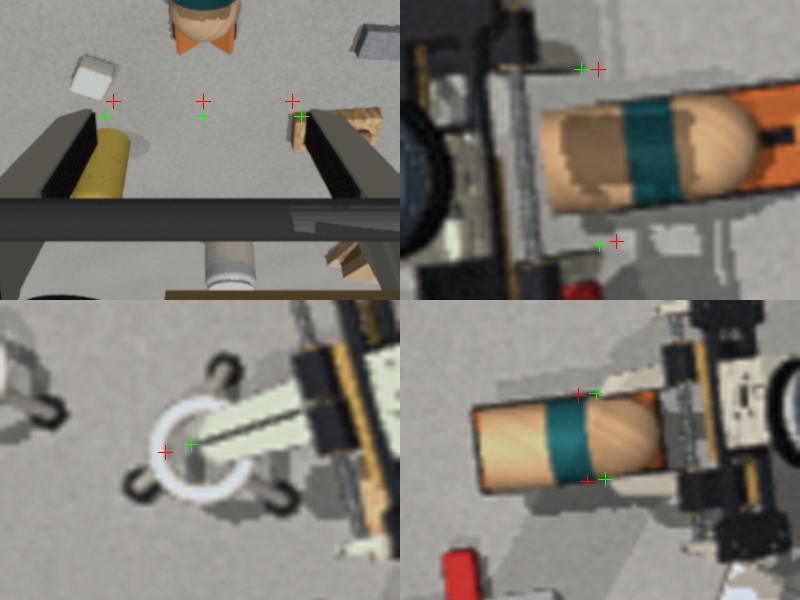

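The overlay shows that the real fingertips end about 27 mm behind the reported TCP (tip seen at (203,447), TCP mark at (165,452)). The first grasp was therefore shallow and the second slipped off. I'll correct the depth by 27 mm and regrasp at the vase's shifted position, +40.7 mm along the trough.

Run:
```python
from bench import robot
from h import *
exec(open("val.py").read())
up=lambda p,k:list(np.array(p)+[0,0,k])
TB=B1(D,BE,-1); G=C+np.array([0,0,60])+20.7*H(D)
q,o=pose(G,TB,-120); robot.move_linear(list(q),list(o),speed=150)
p,o=pose(G,TB,38)
hit=robot.move_linear(list(p),speed=90,f_stop=6); print("hit",hit,robot.current_tcp_pos()-p)
if not hit:
    robot.move_gripper(0.0)
    print("w",robot.current_gripper_width()*93,robot.current_finger_force(),robot.current_contact_force())
    robot.move_linear(up(p,30),speed=60)
    print("w",robot.current_gripper_width()*93,robot.current_contact_force(),robot.current_t())
```

```text
hit False [0.36356559 0.23189902 0.41816417]
w 63.6111891919735 29.98242862871848 [ 5.13815209 -0.14992163 -0.39942702]
w 63.43106733675604 [-0.5708     -0.86947742 -5.65169395] 29.6917
```

Solid grasp this time, at 63.4 mm width. I'll carry it to above the ring and check level and centring with overlays before lowering.

Run:
```python
from bench import robot
from h import *
exec(open("val.py").read())
up=lambda p,k:list(np.array(p)+[0,0,k])
p0=np.array(robot.current_tcp_pos()); robot.move_linear(up(p0,120),speed=130)
p,o=pose(S+np.array([0,0,89]),B2(HB,BE,-1),38)
robot.move_ptp(up(p,110),list(o)); robot.move_linear(up(p,20),speed=80); robot.sleep(.4)
print(robot.current_t(),robot.current_tcp_pos()-p,robot.current_gripper_width()*93,robot.current_contact_force(),robot.current_ft_torque())
t=robot.get_image("top");w=robot.get_image("wrist")
cv2.imwrite("pics/w9.png",w["img"]);cv2.imwrite("pics/t9.png",t["img"])
import pickle;pickle.dump((t,w),open("p9.pkl","wb"))
a=np.linspace(0,2*np.pi,60)
def ring(i,zz,r): return np.array([proj(i,S+[r*np.cos(x),r*np.sin(x),zz+20]) for x in a])
W=cv2.resize(w["img"],(800,600),interpolation=cv2.INTER_CUBIC); 
print("mouth proj wrist",proj(w,S+[0,0,194]),"top",proj(t,S+[0,0,194]))
for zz,r in((174,32),(174,28),):
    cv2.polylines(W,[np.int32(ring(w,zz,r)*1.25)],True,(0,0,255),1)
cv2.polylines(W,[np.int32(ring(w,50-20,28)*1.25)],True,(255,0,255),1)
u,v=proj(t,S+[0,0,194]).astype(int)-[20,20]
T=cv2.resize(t["img"][v:v+40,u:u+40],None,fx=6,fy=6,interpolation=cv2.INTER_CUBIC)
cv2.polylines(T,[np.int32((ring(t,174,32)-[u,v]+.5)*6)],True,(0,0,255),1)
W[600-240:,:240]=T
cv2.imwrite("pics/ov.png",W)
```

```text
33.6583 [ 4.17070227e-02 -1.80478049e-02  2.01631551e+01] 63.711666220420696 [ 0.06871079  0.34987623 -3.7921201 ] [-1.13781555 -0.41510716  0.02481452]
mouth proj wrist [325.27487336 129.85018374] top [236.80121759 255.35189414]
```

View pics/ov.png

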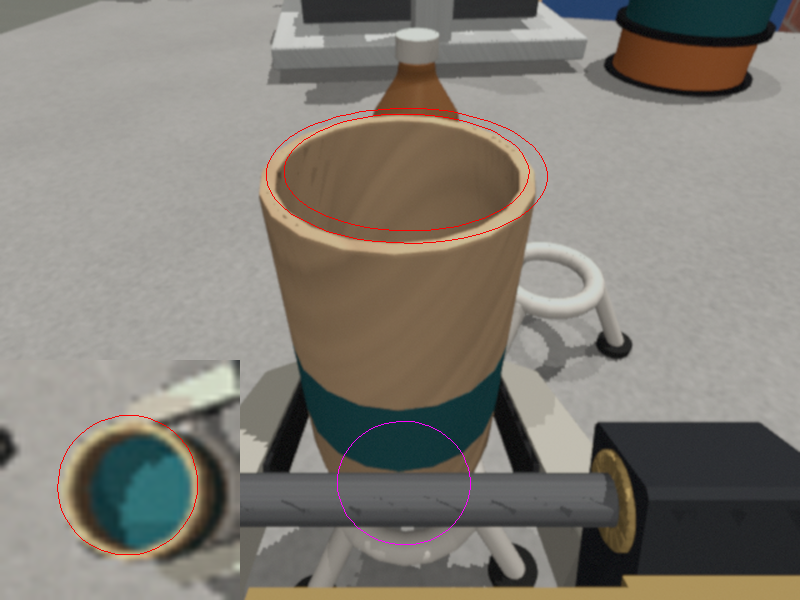

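The overlay shows the vase upright over the ring. The rim is at (398,183) in the enlarged wrist view against (406,176) predicted, and about 2 mm toward -x in the top inset. I'll fit the vase pose numerically from both views to quantify tilt and offset.

```bash
cat > fit.py <<'E'
from h import *
import pickle
from scipy.optimize import least_squares
exec(open("val.py").read())
t,w=pickle.load(open("p9.pkl","rb"))
a=np.linspace(0,2*np.pi,180)
def axes(tx,ty):
    n=np.array([tx,ty,1]);n/=np.linalg.norm(n);e=np.cross([0,1,0],n);e/=np.linalg.norm(e);return n,e,np.cross(n,e)
def circ(i,c,n,e,g): return np.array([proj(i,c+32*(np.cos(x)*e+np.sin(x)*g)) for x in a])
def meas(i,m,tx,ty,k,row=None):
    n,e,g=axes(tx,ty); q=circ(i,m,n,e,g)
    r=[q[:,0].min(),q[:,0].max(),q[:,1].min(),q[:,1].max()]
    if row is not None:  # silhouette columns at row
        Q=np.array([circ(i,m-s*n,n,e,g) for s in np.linspace(30,95,14)])
        r+=[np.interp(row,Q[:,Q[0,:,0].argmin(),1],Q[:,:,0].min(1)),np.interp(row,Q[:,Q[0,:,0].argmax(),1],Q[:,:,0].max(1))]
    return np.array(r)
ow=(np.array([261,535,114,253,298,504])+.5)/1.25-.5
u,v=proj(t,S+[0,0,194]).astype(int)-[20,20]
ot=np.array([60,195,422-360,558-360])/6-.5+[u,u,v,v]
# b: wrist camera boresight/pos error absorbed as image shift (2 px), within prior
def res(x,full=True):
    rw=meas(w,x[:3],x[3],x[4],1,360/1.25)-ow; rw+=np.array([x[5],x[5],x[6],x[6],x[5],x[5]])
    rt=meas(t,x[:3],x[3],x[4],1)-ot
    return np.r_[rw/.8,rt/.5,np.array(x[5:])/4,(x[:3]-S-[0,0,194])/5]
r=least_squares(res,np.r_[S+[0,0,194],0,0,0,0],x_scale=[1,1,1,.01,.01,1,1])
c=np.sqrt(np.diag(np.linalg.inv(r.jac.T@r.jac)))
print("mouth off",r.x[:3]-S-[0,0,194],"tilt deg",np.degrees(r.x[3:5]),"shift",r.x[5:]);print("sd",c[:3],np.degrees(c[3:5]),np.round(r.fun,1))
E
python3 fit.py
```

```text
mouth off [-1.8605033  -0.33007672 -3.5614099 ] tilt deg [-0.82272801 -0.38805468] shift [-0.77582958 -4.67459243]
sd [0.70622973 0.44092986 0.72645472] [0.42219428 0.33017155] [-0.5  0.5  0.6 -0.3  1.  -0.9  0.   1.6 -0.7  0.4 -0.2 -1.2 -0.4 -0.1
 -0.7]
```

The pose fit gives tilt under 1° (within noise), the ball within about 1 mm of centre, and the vase sitting about 3.5 mm low in the hand. I'll lower it slowly with a force stop and a 1 mm x correction.

Run:
```python
from bench import robot
from h import *
exec(open("val.py").read())
up=lambda p,k:list(np.array(p)+[0,0,k])
p,o=pose(S+np.array([1.,0,89]),B2(HB,BE,-1),38)
robot.move_linear(up(p,11),speed=30); robot.sleep(.3); print(robot.current_contact_force())
hit=robot.move_linear(up(p,-4),speed=6,f_stop=3); 
print("hit",hit,robot.current_tcp_pos()-p,robot.current_contact_force(),robot.current_t())
```

```text
[ 0.47511015  0.24859531 -4.93320829]
hit True [0.18447839 0.09764598 1.65250816] [ 1.74086479 -1.93422639  3.1511484 ] 36.0333
```

Run:
```python
from bench import robot
from h import *
p=np.array(robot.current_tcp_pos())
robot.move_linear(list(p+[0,0,2]),speed=10); robot.sleep(.2); print(robot.current_contact_force())
robot.move_linear(list(p+[.7,-.8,2]),speed=10); robot.sleep(.2)
f0=np.array(robot.current_contact_force())
hit=robot.move_linear(list(p+[.7,-.8,-3]),speed=4,f_stop=2.5); robot.sleep(.2)
print("hit",hit,robot.current_tcp_pos()-p,f0,robot.current_contact_force(),robot.current_ft_torque(),robot.current_t())
```

```text
[ 0.05683523  0.08028078 -4.46525547]
hit True [ 0.73773316 -0.40741826 -0.52613711] [ 0.699231   -0.26497941 -3.91690299] [1.94079077 0.73980404 6.1402782 ] [ 0.51323085 -0.0027638  -0.28445645] 38.1417
```

Run:
```python
from bench import robot
from h import *
exec(open("val.py").read())
p=np.array(robot.current_tcp_pos())
robot.move_linear(list(p+[.3,-.1,.3]),speed=5); robot.sleep(.2); print(robot.current_contact_force())
robot.move_gripper(1.0); robot.sleep(.4); print(robot.current_contact_force())
T=B2(HB,BE,-1)[0]
w=robot.get_image("wrist"); cv2.imwrite("pics/rel.png",w["img"])
p=np.array(robot.current_tcp_pos()); robot.move_linear(list(p-160*T),speed=120)
robot.sleep(.5)
w=robot.get_image("wrist");t=robot.get_image("top");s=robot.get_image("scene");print(robot.current_t())
import pickle;pickle.dump((t,w,s),open("p10.pkl","wb"))
# numeric: light/wood pixels, compare rim & sides with prediction in the wrist view
for n,i in(("wrist",w),("top",t),("scene",s)):
    a=np.linspace(0,2*np.pi,90)
    q=np.array([proj(i,S+[32*np.cos(x),32*np.sin(x),174]) for x in a]); 
    h=cv2.cvtColor(i["img"],cv2.COLOR_BGR2HSV)
    lo=proj(i,S+[0,0,174]);
    m=(cv2.inRange(h,(5,70,60),(20,200,255))>0)|(cv2.inRange(h,(80,100,30),(100,255,160))>0)
    nl,lab,st,ce=cv2.connectedComponentsWithStats(m.astype(np.uint8))
    b=proj(i,S+[0,0,120]).astype(int); l=lab[b[1],b[0]]
    print(n,"rim pred",q.min(0).round(1),q.max(0).round(1),"axis",lo.round(1),b,"blob",l,st[l],ce[l].round(1))
    if n=="wrist" and l:
        for r in range(int(q[:,1].max())+5,int(b[1])+25,12):
            cc=np.where(lab[r]==l)[0]
            if len(cc): print(r,cc.min(),cc.max())
```

```text
[0.00299066 1.12494911 0.07636293]
[-0.01607646  0.04657412 -0.60201374]
42.1417
wrist rim pred [271.7 106.5] [367.5 151.3] axis [319.6 127. ] [319 193] blob 7 [  276    56    94   159 10510] [323.3 144.9]
156 279 366
168 280 365
180 280 364
192 281 363
204 289 356
top rim pred [226.6 244.1] [249.5 267. ] axis [238.1 255.5] [241 256] blob 158 [227 245  25  22 342] [238.9 255.9]
scene rim pred [336.  168.2] [358.7 181. ] axis [347.3 174.5] [346 190] blob 20 [337 169  34  27 580] [349.1 181.2]
```

```bash
python3 -c "
from bench import robot
print(robot.hand_in())"
```

```text
the job is handed in; nothing more can be done
None
```

I handed the job in at about 42 s: the vase now stands mouth up in the right-hand ring stand, level and centred as far as the cameras can tell (about 1° and 1–3 mm), after being laid midway in the cradle and let go; my first try at regrasping it there slipped and slid it about 40 mm along the trough, and I did not check by picture afterwards that the loose items had stayed put.

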